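# Open the push-and-turn jar in the sprung nest

### The arm

A 6-joint arm with a two-finger parallel gripper is mounted at the origin on the work surface. World frame = base frame: x ahead of the robot, y to its left, z up, the work surface at z = 0. Lengths are in mm, angles in rad, forces in N, time in s.
With the tool pointing down it reaches from about 300 to 775 mm from the base axis. Payload 14.6 kg.
Tool frame: the origin (TCP) lies midway between the tips of the shut fingers; the grasp point (between the pads) lies 19 mm behind it (manip.hold_point_z is the distance from the TCP to the grasp point, in mm); z points along the fingers, y is the direction in which the jaws open and shut (so a half turn about z gives the same grasp; the last joint's range is limited). The gripper opens to 94 mm and grips with 3 to 60 N. Pads are 16 mm wide; open, the fingers measure 119 mm over their backs; the gripper's body (75 mm by 177 mm) begins 78 mm behind the grasp point.
Start: joints at [1.161, 0.3, 1.521, -0, 1.321, -0.067], TCP at [184.866, 517.99, 205.446] pointing down, gripper open.
Joint ranges: [-3.03, 3.03], [-0.79, 2.21], [0.23, 2.52], [-1.04, 4.18], [0, 3.07], [-2.55, 2.55]. Speed limits (rad/s): [2.22, 2.22, 2.57, 3.14, 3.14, 3.14].

### API

Orientations are given as [roll, pitch, yaw] about the fixed x, y, z axes, in that order (R = Rz(yaw) Ry(pitch) Rx(roll)).
In Python, from cell import manip gives the robot as it stands.
- The arm moves only by the shell command python3 -m crank 'ROWS' [OPENING] [FORCE]. ROWS is JSON, a list of rows, each an object with "offset": the shift along the world's x, y, z in m, a list of three; "spin": the turn about the world's z in degrees. In form: [{"offset": [dx, dy, dz], "spin": spin}, ...]. A call has exactly 8 rows; each row is the pose to reach, as a shift and turn from the pose measured when the call began; what a row does not reach only later rows make up. A row lasts 1/12 s, in which the tool goes at most 41.7 mm and 7.16 degrees, less where a joint would pass 70% of its speed; a pose out of reach is approached as far as the arm can. A call with a gripper value outside its range is refused whole. OPENING is the opening, from 0 (shut) to 1 (fully open), set as the call begins (- or left out, the last holds). The fingers move at their own pace and stop on an object; FORCE is the grip in N (left out, the last holds). Time passes only in rows, so rows that repeat a pose let the fingers close, or fill a call up. It gives the time, the measured TCP pose, the force and the opening at its end, in the units of the state.
- manip.read_state(): the state, without advancing time (a new reading comes with each control period).
- manip.camera(name): name is "scene" or "top" or "wrist"; returns a dict with "pixels" (480x640x3 uint8, red, green, blue), "fx", "fy", "cx", "cy" (pixels), "extrinsics" (4x4, takes a point from world to camera coordinates); the wrist camera has in their place "hand_eye" (4x4, takes a point from camera to tool coordinates, whose origin is the TCP and whose axes are the flange's). Camera axes: x right, y down, z forward; pixel columns grow to the right and rows downward; lengths in mm; the calibration is good to about 2 mm. The wrist camera is an equidistant fisheye: a pixel r from the principal point sees the ray r / f radians off the axis. A picture is of the moment at which its call begins: read the wrist's pose just before it. There is no depth.
- manip.sign_off(): hands the job in, once; it reports no verdict.
Trained networks look in a picture, given as the dict that the camera call returned (one of the last four; its "shot" number tells which), for a name from the list of things; names that differ only in an ending like _2 or _b are one class to them, and where a whole thing is asked for, a point or a joint stands for the part that bears it (a point fixed in the world has none). Each returns a list of dicts, best first, with "conf" (0 to 1); they miss things now and then, are a little off and sometimes report something else, mostly with a low value. They report only what shows in the picture. A call takes as long as a camera call.
- manip.search_frame(picture, name): "location" ([x, y, z] in mm, in world coordinates, good to about 4 mm: the middle of the surface that is visible of it).
- manip.masks_of(picture, name): "mask" (480x640 bool, what is visible of it).
The state is a dict: "clock": time; "joints": joint angles; "qd": joint speeds; "effort": joint torques, N m; "eef_pos": TCP position; "eef_rot": TCP orientation; "wrist_force": force on the tool from outside, world axes, zero at the start; "moment": the same for the moment, N m; "finger_gap": finger opening in mm.
Only numpy, scipy, OpenCV 4.12 (cv2) and the standard library are available. Lean on these libraries where they do the work, as an engineer would, in place of code of your own. Each camera call takes 0.05 s, during which the arm holds its last target. There are 200 camera calls.

### The job

Open the jar that stands in the sprung nest: its child-resistant cap must be pushed down against its spring and kept down while it is turned anticlockwise (seen from above) until it comes free. Push firmly but not so hard that you would crack the jar, lift the cap off, and set it down in the shallow steel tray, right way up (closed top upward) and not dropped. Leave the other things on the bench where they are.

Things in the scene. Friction and masses are not known exactly. Their poses are not given: they have to be found in the camera images.
- cap: White plastic child-resistant cap on the jar, loose, about 45 g, 34 mm tall. Origin: centre of its open underside; z up. Top 9 mm: a smooth round band 54 mm across, the place to grip from above; ribbed skirt below, 53 mm across. Three lugs inside the skirt, one on the cap's x axis. Free, it rises about 4 mm on its spring and lifts straight off.
- cap_top (a point): Centre of the cap's top face, 34 mm above the cap's origin. The cap's spring (a liner disc inside it, resting on the jar's rim) already pushes it up with 7 N when locked, 1500 N/m. It can turn only when at least 4 mm lower relative to the jar (13 N); at 6 mm (16 N) its skirt meets the jar's shoulder.
- jar: Black plastic jar, 52 mm across, 92 mm tall, with a paper label band, in the nest. Origin: centre of its bottom, 38 mm above the bench; z up. It cannot turn, but it floats on a soft spring (4.5 N, 200 N/m): pushed, it first sinks onto a hard seat hidden in the nest, 2 to 18 mm down, different each time; it comes back up when let go. It cracks if pushed with more than 40 N.
- jar_rim (a point): Centre of the neck's rim, 92 mm above the jar's origin (shoulder at 70 mm; locked cap's origin at 76 mm). Three ledges round the neck hold the lugs; locked, cap and jar have the same yaw within 3 degrees. No clockwise turn. Kept down, the cap must turn anticlockwise at least 48 degrees (0.84 rad), and meets a stop at 89 degrees; in between it is free.
- nest: Fixed jar nest: dark steel plate 100 x 100 mm, 16 mm thick, with an aluminium ring 72 mm across, up to 52 mm above the bench, around the foot of the jar, and a small black clamp knob on one side. Origin: centre of its underside on the bench.
- tray: Fixed shallow square steel tray, 155 x 155 mm outside, 14 mm high, walls and floor 4 mm thick, empty. Origin: centre of its underside on the bench; x and y along its sides. There is room for fingers on both sides of a cap set near its middle.
- jar_small: Bystander: loose closed black jar, 48 mm across, 95 mm tall, at the far side of the bench. Origin: centre of its underside.
- jar_big: Bystander: loose closed white jar, 72 mm across, 125 mm tall, at the far side of the bench. Origin: centre of its underside.
- carton: Bystander: loose plain cardboard carton 70 x 110 x 60 mm, at the far side. Origin: centre of its underside.
- tape: Bystander: loose roll of clear tape, ring 90 mm across, 24 mm high, lying flat to the left. Origin: centre of its underside.
- spare_cap: Bystander: loose small flat white cap, 42 mm across, 16 mm high, lying on the bench between nest and tray. Origin: centre of its underside.
- canister: Bystander: loose white desiccant canister, 18 mm across, 30 mm tall, standing on the bench between nest and tray. Origin: centre of its underside.
- scoop: Bystander: loose steel spoon 160 mm long, lying to the right. Origin: centre of its underside.

How it is judged (in metres and radians):
On the way, in this order (a step that is already met when the one before it is completed fails the run):
1. the cap, still down on the jar's neck, has been turned by at least 46 degrees (0.80 rad) past its ledges (angle between the x axis of cap and the x axis of jar, either way round above 0.8 rad and z of cap in the frame of jar below 0.083 m and horizontal distance between cap and jar below 0.006 m), for 0.05 s.
2. the cap is lifted clear of the jar, its underside above the rim (z of cap in the frame of jar above 0.1 m), for 0.1 s.
3. the cap stands on the tray's floor while still held by the fingers (set down, not dropped) (z of cap in the frame of tray below 0.009 m and x of cap in the frame of tray between -0.055 and 0.055 m and y of cap in the frame of tray between -0.055 and 0.055 m and angle between cap's own z axis and vertical below 0.2 rad and contact force between the fingers and cap above 0.5 N), for 0.05 s.
At the end, for the whole second after the job is handed in: The cap stands at rest on the tray's floor, wholly inside its walls, right way up (within 6 degrees), and is released; the jar is left open (x of cap in the frame of tray between -0.055 and 0.055 m and y of cap in the frame of tray between -0.055 and 0.055 m and z of cap in the frame of tray below 0.008 m and angle between cap's own z axis and vertical below 0.1 rad and linear speed of cap below 0.02 m/s); the robot touches nothing.
It fails at once if the jar is pushed, by the cap or the fingers, with more than 40 N (cracked) (contact force between jar and cap above 40 N or contact force between jar and the fingers above 40 N).
It fails at once if another thing on the bench is moved by more than 20 mm (distance of any of jar_small, jar_big, carton, tape, spare_cap, canister, scoop from where it was at the start of the episode above 0.02 m).
It also fails if it takes over 56 s, if anything falls off the work surface, if the arm or the gripper's body presses on something with over 40 N, if the wrist force passes 120 N, or if a joint passes its speed limit or range.

## Working session

There is one attempt and no reset: what is moved stays moved. The work goes in short steps, Python scripts to look and compute and a shell command to move; the robot and the scene stay as the last step left them, time stands still between calls to the robot, and variables do not carry over. Pictures are saved under pics/ and viewed, about 8 in all and at most 12, crops included, and the job is handed in when it is done.

```bash
mkdir -p pics; ls
python3 - <<'E'
from cell import manip
import cv2,numpy as np
s=manip.read_state();print(s)
for c in("scene","top"):
    p=manip.camera(c);cv2.imwrite(f"pics/{c}0.png",p["pixels"][:,:,::-1])
    print(c,p["fx"],p["cx"],p["cy"],np.round(p["extrinsics"],3).tolist())
    for n in("cap","cap_top","jar","nest","tray","spare_cap","canister"):
        print(n,[(np.round(d["location"],1).tolist(),round(d["conf"],2)) for d in manip.search_frame(p,n)[:3]])
E
```

```text
pics
{'clock': 0.0, 'joints': array([ 1.16142123e+00,  3.00479401e-01,  1.52158347e+00,  1.20683955e-05,
        1.32067985e+00, -6.66083443e-02]), 'qd': array([-0.00024453, -0.00191537,  0.00106593, -0.00173999, -0.00062137,
       -0.00071513]), 'effort': array([-6.49171470e-04, -5.31811881e+01, -3.52725291e+01,  7.07206596e-02,
        2.44758086e-02, -1.27267426e-04]), 'eef_pos': array([184.75271117, 517.76633625, 204.88076317]), 'eef_rot': array([-3.14044592e+00, -8.82104573e-05,  2.79882286e+00]), 'wrist_force': array([-0.22987671, -0.48843303,  0.49627082]), 'moment': array([ 0.04560848, -0.01125413,  0.01499178]), 'finger_gap': 94.02065938673279}
scene 464.60720599374406 320.48623169702114 243.34639679788845 [[-0.662, 0.749, 0.011, 378.983], [0.64, 0.573, -0.512, -316.837], [-0.39, -0.333, -0.859, 1319.934], [0.0, 0.0, 0.0, 1.0]]
cap [([538.3, 207.8, 145.9], 0.69)]
cap_top [([538.9, 207.9, 148.1], 0.86)]
jar [([551.3, 205.9, 84.3], 0.69), ([522.6, -409.4, 11.3], 0.16)]
nest [([555.4, 218.2, 20.1], 0.86), ([549.7, -183.9, 5.5], 0.33)]
tray [([550.6, -186.6, 4.7], 0.82)]
spare_cap [([616.2, -4.9, 20.7], 0.71), ([763.4, -19.0, 110.1], 0.6), ([554.4, 213.8, 21.0], 0.17)]
canister [([461.8, 3.8, 28.8], 0.4)]
top 536.8634904731483 323.7165509650205 237.35229487550347 [[0.023, -1.0, 0.018, -17.957], [-0.985, -0.025, -0.172, 628.554], [0.172, -0.014, -0.985, 1445.312], [0.0, 0.0, 0.0, 1.0]]
cap [([527.5, 201.2, 150.2], 0.82)]
cap_top [([529.1, 203.5, 150.3], 0.91), ([612.4, -6.0, 14.7], 0.46)]
jar []
nest [([512.6, 189.0, 19.1], 0.77)]
tray [([548.5, -188.2, 2.1], 0.96), ([739.3, -36.2, 125.5], 0.15)]
spare_cap [([614.5, -2.6, 17.9], 0.53)]
canister []
```

View pics/scene0.png

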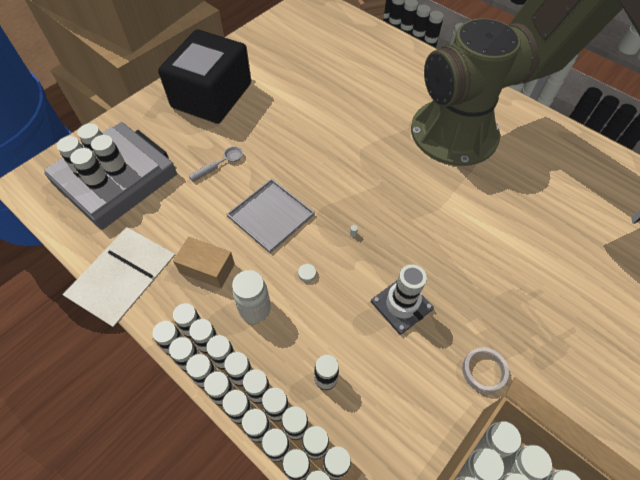

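View pics/top0.png

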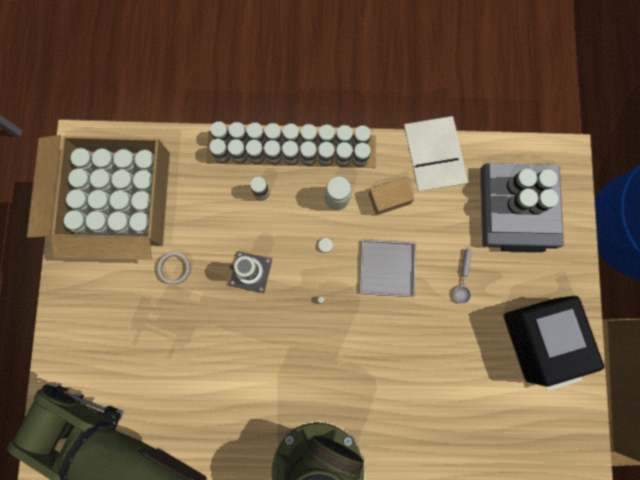

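```bash
python3 -m crank '[{"offset":[0.029,-0.026,0.005],"spin":-5},{"offset":[0.058,-0.052,0.01],"spin":-10},{"offset":[0.087,-0.078,0.015],"spin":-15},{"offset":[0.116,-0.104,0.02],"spin":-20},{"offset":[0.145,-0.13,0.02],"spin":-25},{"offset":[0.174,-0.156,0.02],"spin":-30},{"offset":[0.203,-0.182,0.02],"spin":-35},{"offset":[0.232,-0.208,0.02],"spin":-40}]' 1 && python3 -m crank '[{"offset":[0.029,-0.026,0],"spin":-5},{"offset":[0.058,-0.052,0],"spin":-10},{"offset":[0.087,-0.078,0],"spin":-15},{"offset":[0.116,-0.104,0],"spin":-20},{"offset":[0.116,-0.104,0],"spin":-20},{"offset":[0.116,-0.104,0],"spin":-20},{"offset":[0.116,-0.104,0],"spin":-20},{"offset":[0.116,-0.104,0],"spin":-20}]'
cat > h.py <<'E'
from cell import manip
import cv2,numpy as np
from scipy.spatial.transform import Rotation as R
def look(name):
    s=manip.read_state();p=manip.camera("wrist")
    cv2.imwrite(f"pics/{name}.png",p["pixels"][:,:,::-1])
    T=np.eye(4);T[:3,:3]=R.from_euler("xyz",s["eef_rot"]).as_matrix();T[:3,3]=s["eef_pos"]
    return s,p,T@np.array(p["hand_eye"])
def px2world(p,W,u,v,z):
    x,y=(u-p["cx"])/p["fx"],(v-p["cy"])/p["fy"];t=np.hypot(x,y)
    d=W[:3,:3]@np.array([np.sin(t)*x/t,np.sin(t)*y/t,np.cos(t)])
    return W[:3,3]+d*(z-W[2,3])/d[2]
E
python3 - <<'E'
from h import *
s,p,W=look("w1");print(s["eef_pos"],s["eef_rot"],s["joints"],s["wrist_force"],np.round(p["hand_eye"],2).tolist())
for n in("cap","cap_top"):
    print(n,[(np.round(d["location"],1).tolist(),round(d["conf"],2)) for d in manip.search_frame(p,n)[:3]])
m=manip.masks_of(p,"cap_top")
for d in m[:2]:
    c,_=cv2.findContours(d["mask"].astype(np.uint8),0,1);c=max(c,key=cv2.contourArea)
    print(d["conf"],cv2.boundingRect(c),cv2.contourArea(c))
E
```

```text
clock: 1.47
eef_pos: [418.0, 308.4, 225.7]
eef_rot: [3.141, -0.0, 2.096]
wrist_force: [0.4, 0.6, -0.2]
finger_gap: 94.1
clock: 2.13
eef_pos: [533.4, 205.3, 225.8]
eef_rot: [3.141, -0.0, 1.749]
wrist_force: [-0.4, 0.2, 0.1]
finger_gap: 93.8
[533.35149669 205.29402815 225.79870577] [ 3.14115153e+00 -1.49465038e-04  1.74924848e+00] [3.03302806e-01 3.33226625e-01 1.42977909e+00 9.51301284e-05
 1.37813063e+00 1.24832487e-01] [-0.42974198  0.18012296  0.14890041] [[0.0, -0.96, -0.27, 79.44], [1.0, -0.0, 0.0, 0.23], [-0.0, -0.27, 0.96, -178.14], [0.0, 0.0, 0.0, 1.0]]
cap []
cap_top [([531.0, 207.2, 152.7], 0.85)]
0.93 (275, 205, 73, 79) 4473.5
```

View pics/w1.png

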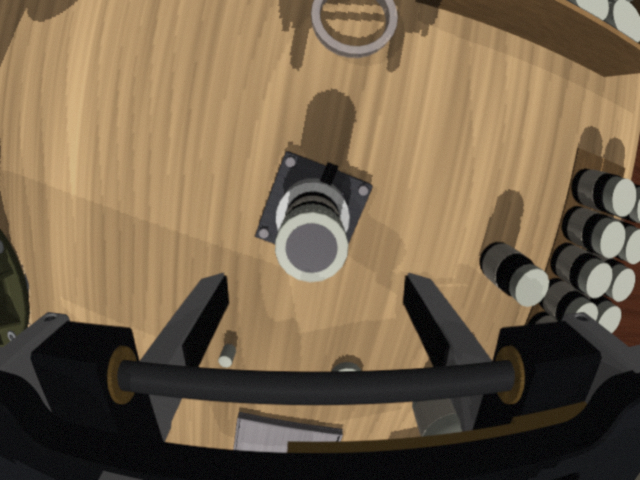

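The wrist view shows the cap's top as a ring centred near (311,245), between the fingers (tips near (222,282) and (410,282)). The tape, canister and spare cap are well away.

Run:
```python
from h import *
s,p,W=look("w2")
for uv in((311.5,245),(275,245),(348,245),(311,281),(311,210)): print(uv,px2world(p,W,*uv,148).round(1))
for c in("scene","top"):
    p=manip.camera(c);m=manip.masks_of(p,"cap_top")[0]
    ct=max(cv2.findContours(m["mask"].astype(np.uint8),0,1)[0],key=cv2.contourArea);b=cv2.boundingRect(ct);print(c,b,m["conf"])
    E=np.array(p["extrinsics"])
    u,v=b[0]+b[2]/2,b[1]+b[2]/2 if b[3]>b[2] else b[1]+b[3]/2
    d=E[:3,:3].T@np.array([(u-p["cx"])/p["fx"],(v-p["cy"])/p["fy"],1]);o=-E[:3,:3].T@E[:3,3]
    print((o+d*(148-o[2])/d[2]).round(1))
```

```text
(311.5, 245) [530.9 206.3 148. ]
(275, 245) [504.9 201.6 148. ]
(348, 245) [556.8 210.9 148. ]
(311, 281) [535.4 178.6 148. ]
(311, 210) [526.1 231.5 148. ]
scene (397, 266, 29, 30) 0.58
[540.9 208.9 148. ]Traceback (most recent call last):
  File "<stdin>", line 5, in <module>
IndexError: list index out of range
```

```bash
python3 -m crank '[{"offset":[-0.0024,0.0004,-0.02],"spin":0},{"offset":[-0.0024,0.0004,-0.045],"spin":0},{"offset":[-0.0024,0.0004,-0.07],"spin":0},{"offset":[-0.0024,0.0004,-0.09],"spin":0},{"offset":[-0.0024,0.0004,-0.1015],"spin":0},{"offset":[-0.0024,0.0004,-0.1015],"spin":0},{"offset":[-0.0024,0.0004,-0.1015],"spin":0},{"offset":[-0.0024,0.0004,-0.1015],"spin":0}]' 1 5; python3 -m crank '[{"offset":[0,0,0],"spin":0},{"offset":[0,0,0],"spin":0},{"offset":[0,0,0],"spin":0},{"offset":[0,0,0],"spin":0},{"offset":[0,0,0],"spin":0},{"offset":[0,0,0],"spin":0},{"offset":[0,0,0],"spin":0},{"offset":[0,0,0],"spin":0}]' 0.5 4
python3 - <<'E'
from h import *
s,p,W=look("w3")
E
```

```text
clock: 3.25
eef_pos: [532.2, 205.2, 125.6]
eef_rot: [3.139, -0.0, 1.748]
wrist_force: [-0.1, -0.2, -0.0]
finger_gap: 93.6
clock: 3.92
eef_pos: [531.3, 205.0, 125.4]
eef_rot: [-3.141, -0.0, 1.748]
wrist_force: [-7.3, -2.1, 2.8]
finger_gap: 53.5
```

View pics/w3.png

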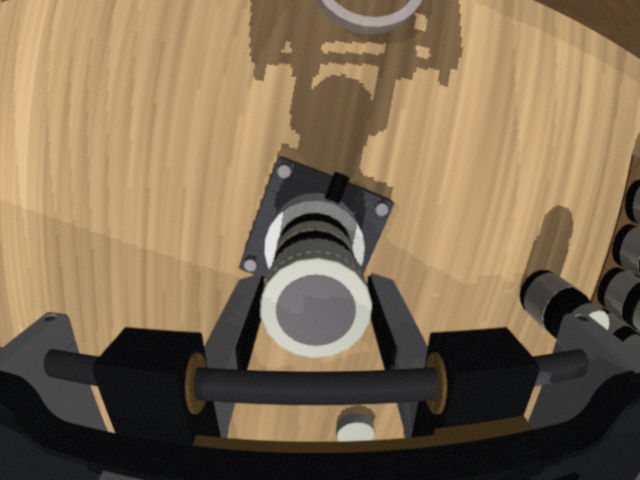

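The fingers are closed on the cap band: cap at (316,307), pads on both sides. A side force of 7 N means I'm about 1 mm off, so I'll re-centre before tightening.

```bash
python3 -m crank '[{"offset":[-0.001,-0.0003,0],"spin":0},{"offset":[-0.001,-0.0003,0],"spin":0},{"offset":[-0.001,-0.0003,0],"spin":0},{"offset":[-0.001,-0.0003,0],"spin":0},{"offset":[-0.001,-0.0003,0],"spin":0},{"offset":[-0.001,-0.0003,0],"spin":0},{"offset":[-0.001,-0.0003,0],"spin":0},{"offset":[-0.001,-0.0003,0],"spin":0}]' 0.3 15
```

```text
clock: 4.63
eef_pos: [530.6, 204.8, 125.6]
eef_rot: [3.141, -0.0, 1.748]
wrist_force: [4.3, 2.1, 2.1]
finger_gap: 53.8
```

```bash
python3 -m crank '[{"offset":[0.0003,0.0002,0],"spin":0},{"offset":[0.0003,0.0002,0],"spin":0},{"offset":[0.0003,0.0002,0],"spin":0},{"offset":[0.0003,0.0002,0],"spin":0},{"offset":[0.0003,0.0002,-0.001],"spin":0},{"offset":[0.0003,0.0002,-0.002],"spin":0},{"offset":[0.0003,0.0002,-0.002],"spin":0},{"offset":[0.0003,0.0002,-0.002],"spin":0}]' 0.1 50;  python3 -m crank '[{"offset":[0,0,-0.0005],"spin":0},{"offset":[0,0,-0.001],"spin":0},{"offset":[0,0,-0.0015],"spin":0},{"offset":[0,0,-0.002],"spin":0},{"offset":[0,0,-0.002],"spin":0},{"offset":[0,0,-0.002],"spin":0},{"offset":[0,0,-0.002],"spin":0},{"offset":[0,0,-0.002],"spin":0}]'
```

```text
clock: 5.3
eef_pos: [530.8, 205.0, 123.5]
eef_rot: [3.141, -0.0, 1.748]
wrist_force: [0.6, -0.4, 3.0]
finger_gap: 52.7
clock: 5.97
eef_pos: [530.8, 205.0, 121.5]
eef_rot: [3.141, -0.0, 1.748]
wrist_force: [0.3, 0.3, 2.8]
finger_gap: 52.9
```

```bash
R='' ; python3 -m crank '[{"offset":[0,0,-0.0005],"spin":0},{"offset":[0,0,-0.001],"spin":0},{"offset":[0,0,-0.0015],"spin":0},{"offset":[0,0,-0.002],"spin":0},{"offset":[0,0,-0.0025],"spin":0},{"offset":[0,0,-0.003],"spin":0},{"offset":[0,0,-0.003],"spin":0},{"offset":[0,0,-0.003],"spin":0}]'
```

```text
clock: 6.63
eef_pos: [530.9, 205.0, 119.1]
eef_rot: [3.141, -0.0, 1.748]
wrist_force: [-1.4, -0.6, 9.0]
finger_gap: 53.2
```

```bash
python3 -m crank '[{"offset":[0,0,-0.0005],"spin":0},{"offset":[0,0,-0.001],"spin":0},{"offset":[0,0,-0.0015],"spin":0},{"offset":[0,0,-0.002],"spin":0},{"offset":[0,0,-0.002],"spin":0},{"offset":[0,0,-0.002],"spin":0},{"offset":[0,0,-0.002],"spin":0},{"offset":[0,0,-0.002],"spin":0}]'
```

```text
clock: 7.3
eef_pos: [530.9, 205.0, 117.9]
eef_rot: [3.14, -0.0, 1.748]
wrist_force: [-2.9, -1.3, 10.8]
finger_gap: 52.8
```

```bash
python3 -m crank '[{"offset":[0,0,-0.001],"spin":0},{"offset":[0,0,-0.002],"spin":0},{"offset":[0,0,-0.0025],"spin":0},{"offset":[0,0,-0.003],"spin":0},{"offset":[0,0,-0.0035],"spin":0},{"offset":[0,0,-0.0035],"spin":0},{"offset":[0,0,-0.0035],"spin":0},{"offset":[0,0,-0.0035],"spin":0}]'
```

```text
clock: 7.97
eef_pos: [531.0, 205.1, 115.5]
eef_rot: [3.14, -0.0, 1.748]
wrist_force: [-4.3, -1.9, 14.5]
finger_gap: 52.7
```

```bash
python3 -m crank '[{"offset":[-0.0002,0,-0.001],"spin":0},{"offset":[-0.0002,0,-0.0016],"spin":2},{"offset":[-0.0002,0,-0.0016],"spin":6},{"offset":[-0.0002,0,-0.0016],"spin":10},{"offset":[-0.0002,0,-0.0016],"spin":14},{"offset":[-0.0002,0,-0.0016],"spin":18},{"offset":[-0.0002,0,-0.0016],"spin":20},{"offset":[-0.0002,0,-0.0016],"spin":20}]'; python3 -c "
from h import *
s=manip.read_state();print(s['wrist_force'],s['moment'])"
```

```text
clock: 8.63
eef_pos: [531.4, 205.3, 115.4]
eef_rot: [3.137, 0.0, 2.099]
wrist_force: [-0.3, -1.1, 15.7]
finger_gap: 53.2
[-0.3291061  -1.14674482 15.69378238] [-0.13167574  0.20690296 -0.0694251 ]
```

```bash
python3 -m crank '[{"offset":[0,0,-0.001],"spin":6},{"offset":[0,0,-0.001],"spin":13},{"offset":[0,0,-0.001],"spin":20},{"offset":[0,0,-0.001],"spin":27},{"offset":[0,0,-0.001],"spin":34},{"offset":[0,0,-0.001],"spin":41},{"offset":[0,0,-0.001],"spin":46},{"offset":[0,0,-0.001],"spin":48}]';  python3 - <<'E'
from h import *
s,p,W=look("w4");print(s['wrist_force'],s['moment'],s['joints'])
E
```

```text
clock: 9.3
eef_pos: [531.1, 205.4, 115.4]
eef_rot: [3.137, -0.0, 2.942]
wrist_force: [-5.2, -1.2, 15.9]
finger_gap: 53.2
[-5.19877538 -1.24068819 15.85268678] [-0.3326474   1.13158241 -0.16081538] [ 0.30278746  0.42887197  1.56485689  0.00442515  1.145861   -1.07040819]
```

View pics/w4.png

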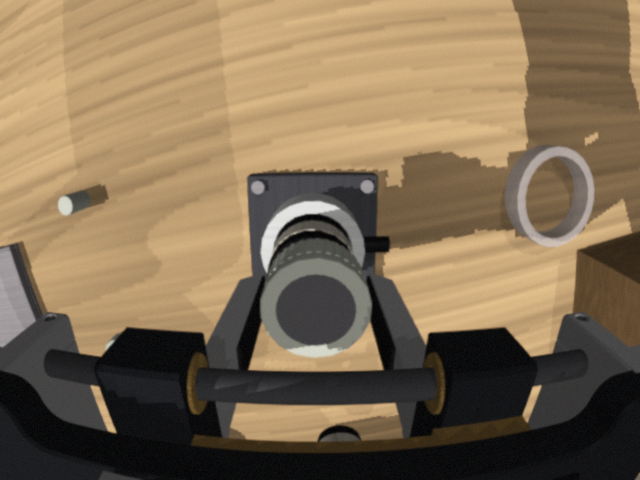

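The tool has turned 68° with the cap still seated in the grip at (316,308) and only a small moment, so the cap turned along with it. Lifting now.

```bash
python3 -m crank '[{"offset":[0,0,0.002],"spin":0},{"offset":[0,0,0.004],"spin":0},{"offset":[0,0,0.007],"spin":0},{"offset":[0,0,0.01],"spin":0},{"offset":[0,0,0.014],"spin":0},{"offset":[0,0,0.018],"spin":0},{"offset":[0,0,0.022],"spin":0},{"offset":[0,0,0.022],"spin":0}]'
```

```text
clock: 10.02
eef_pos: [531.3, 205.5, 138.0]
eef_rot: [3.137, 0.0, 2.942]
wrist_force: [-0.2, -0.7, 0.2]
finger_gap: 52.7
```

```bash
python3 -m crank '[{"offset":[0,0,0.01],"spin":0},{"offset":[0,0,0.02],"spin":0},{"offset":[0,0,0.03],"spin":0},{"offset":[0,0,0.045],"spin":0},{"offset":[0,0,0.06],"spin":0},{"offset":[0,0,0.07],"spin":0},{"offset":[0,0,0.075],"spin":0},{"offset":[0,0,0.075],"spin":0}]';  python3 - <<'E'
from h import *
s,p,W=look("w5")
p=manip.camera("scene");im=p["pixels"][:,:,::-1]
cv2.imwrite("pics/s5.png",cv2.resize(im[180:340,330:490],None,fx=3.5,fy=3.5))
for c in("scene","top"):
    p=manip.camera(c);m=manip.masks_of(p,"tray")[0]["mask"].astype(np.uint8)
    ct=max(cv2.findContours(m,0,1)[0],key=cv2.contourArea);q=cv2.boxPoints(cv2.minAreaRect(ct))if c=="top" else cv2.approxPolyDP(ct,8,True)[:,0]
    E=np.array(p["extrinsics"]);o=-E[:3,:3].T@E[:3,3];P=[]
    for u,v in q:
        d=E[:3,:3].T@np.array([(u-p["cx"])/p["fx"],(v-p["cy"])/p["fy"],1]);P.append((o+d*(12-o[2])/d[2]).round(1))
    print(c,np.array(P).tolist(),np.mean(P,0))
E
```

```text
clock: 10.68
eef_pos: [531.6, 205.6, 214.3]
eef_rot: [3.136, 0.002, 2.942]
wrist_force: [0.3, 0.2, -0.8]
finger_gap: 52.9
scene [[472.8, -256.7, 12.0], [623.9, -264.4, 12.0], [633.8, -108.1, 12.0], [481.8, -101.6, 12.0]] [ 553.075 -182.7     12.   ]
top [[475.8, -103.0, 12.0], [632.5, -108.0, 12.0], [629.5, -269.4, 12.0], [472.7, -261.6, 12.0]] [ 552.625 -185.5     12.   ]
```

View pics/s5.png

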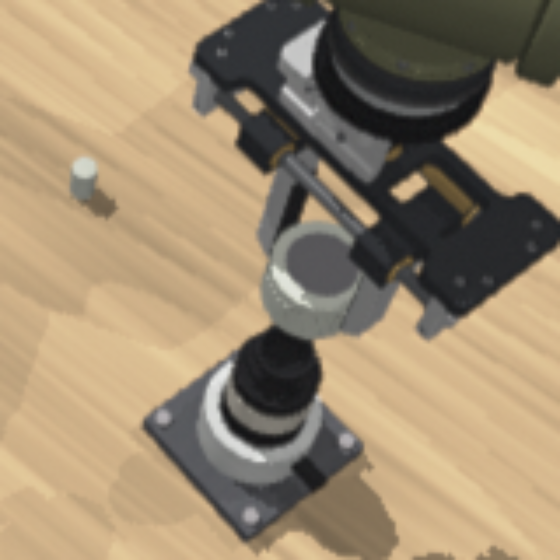

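The cap is held level in the fingers, and the open jar's bare neck is visible below it. Moving to the tray, whose centre is near (553,-184).

```bash
python3 -m crank '[{"offset":[0,-0.015,0],"spin":0},{"offset":[0,-0.045,0],"spin":0},{"offset":[0.003,-0.08,0],"spin":0},{"offset":[0.006,-0.115,0],"spin":0},{"offset":[0.01,-0.15,0],"spin":0},{"offset":[0.013,-0.185,0],"spin":0},{"offset":[0.017,-0.22,0],"spin":0},{"offset":[0.021,-0.25,0],"spin":0}]' && python3 -m crank '[{"offset":[0,-0.035,0],"spin":0},{"offset":[0,-0.065,-0.01],"spin":0},{"offset":[0,-0.095,-0.03],"spin":0},{"offset":[0,-0.12,-0.06],"spin":0},{"offset":[0,-0.135,-0.09],"spin":0},{"offset":[0,-0.14,-0.12],"spin":0},{"offset":[0,-0.14,-0.14],"spin":0},{"offset":[0,-0.14,-0.14],"spin":0}]'
python3 - <<'E'
from h import *
s,p,W=look("w6");print(s["joints"],s["eef_pos"])
E
```

```text
clock: 11.65
eef_pos: [551.9, -46.7, 212.0]
eef_rot: [3.138, -0.001, 2.942]
wrist_force: [0.5, 0.2, -1.3]
finger_gap: 53.0
clock: 12.32
eef_pos: [549.5, -186.3, 67.4]
eef_rot: [3.136, -0.008, 2.941]
wrist_force: [0.3, 1.1, -1.0]
finger_gap: 53.1
[-0.39183015  0.51665741  1.55843943  0.00433925  1.07583074 -1.7640221 ] [ 549.53521865 -186.34623468   67.37183164]
```

View pics/w6.png

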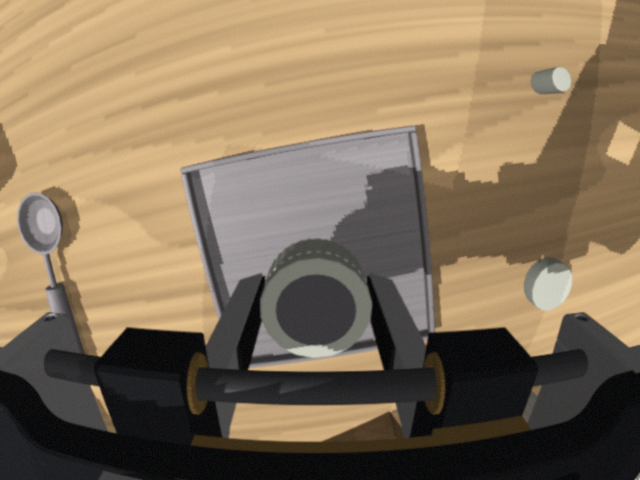

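The cap is still held over the tray, which spans about (185,130) to (430,360), and the positions put it near the tray's middle. Lowering it.

```bash
python3 -m crank '[{"offset":[0.002,0.001,-0.01],"spin":0},{"offset":[0.002,0.001,-0.022],"spin":0},{"offset":[0.002,0.001,-0.033],"spin":0},{"offset":[0.002,0.001,-0.04],"spin":0},{"offset":[0.002,0.001,-0.045],"spin":0},{"offset":[0.002,0.001,-0.047],"spin":0},{"offset":[0.002,0.001,-0.047],"spin":0},{"offset":[0.002,0.001,-0.047],"spin":0}]'
```

```text
clock: 13.03
eef_pos: [553.0, -185.5, 23.5]
eef_rot: [3.137, -0.005, 2.942]
wrist_force: [-0.4, -0.2, -0.1]
finger_gap: 52.7
```

```bash
python3 -m crank '[{"offset":[0,0,-0.001],"spin":0},{"offset":[0,0,-0.002],"spin":0},{"offset":[0,0,-0.003],"spin":0},{"offset":[0,0,-0.0035],"spin":0},{"offset":[0,0,-0.004],"spin":0},{"offset":[0,0,-0.004],"spin":0},{"offset":[0,0,-0.004],"spin":0},{"offset":[0,0,-0.004],"spin":0}]'
```

```text
clock: 13.7
eef_pos: [553.0, -185.5, 19.6]
eef_rot: [3.137, -0.005, 2.941]
wrist_force: [0.2, -0.0, -0.7]
finger_gap: 52.7
```

```bash
python3 -m crank '[{"offset":[0,0,-0.001],"spin":0},{"offset":[0,0,-0.002],"spin":0},{"offset":[0,0,-0.003],"spin":0},{"offset":[0,0,-0.0035],"spin":0},{"offset":[0,0,-0.004],"spin":0},{"offset":[0,0,-0.004],"spin":0},{"offset":[0,0,-0.004],"spin":0},{"offset":[0,0,-0.004],"spin":0}]'
```

```text
clock: 14.37
eef_pos: [553.0, -185.5, 15.7]
eef_rot: [3.137, -0.005, 2.942]
wrist_force: [-3.3, 1.3, 4.0]
finger_gap: 53.2
```

```bash
python3 -m crank '[{"offset":[0,0,-0.0003],"spin":0},{"offset":[0,0,-0.0006],"spin":0},{"offset":[0,0,-0.001],"spin":0},{"offset":[0,0,-0.001],"spin":0},{"offset":[0,0,-0.001],"spin":0},{"offset":[0,0,-0.001],"spin":0},{"offset":[0,0,-0.001],"spin":0},{"offset":[0,0,-0.001],"spin":0}]'
```

```text
clock: 15.03
eef_pos: [553.0, -185.5, 15.6]
eef_rot: [3.137, -0.005, 2.942]
wrist_force: [-7.4, 3.2, 14.0]
finger_gap: 53.0
```

The cap is on the floor with 14 N of contact force. Releasing and withdrawing.

```bash
python3 -m crank '[{"offset":[0,0,0],"spin":0},{"offset":[0,0,0],"spin":0},{"offset":[0,0,0],"spin":0},{"offset":[0,0,0],"spin":0},{"offset":[0,0,0],"spin":0},{"offset":[0,0,0],"spin":0},{"offset":[0,0,0],"spin":0},{"offset":[0,0,0],"spin":0}]' 0.9; python3 -m crank '[{"offset":[0,0,0.002],"spin":0},{"offset":[0,0,0.006],"spin":0},{"offset":[0,0,0.015],"spin":0},{"offset":[0,0,0.03],"spin":0},{"offset":[0,0,0.055],"spin":0},{"offset":[0,0,0.085],"spin":0},{"offset":[0,0,0.115],"spin":0},{"offset":[0,0,0.13],"spin":0}]'
python3 - <<'E'
from h import *
s,p,W=look("w7");print(s["wrist_force"])
print([(d["location"].round(1) if hasattr(d["location"],'round') else d["location"],d["conf"]) for d in manip.search_frame(p,"cap_top")])
cv2.imwrite("pics/s7.png",cv2.resize(manip.camera("scene")["pixels"][140:350,160:480,::-1],None,fx=2.5,fy=2.5))
E
```

```text
clock: 15.7
eef_pos: [553.0, -185.5, 15.6]
eef_rot: [3.137, -0.005, 2.942]
wrist_force: [0.5, -0.1, -0.5]
finger_gap: 84.6
clock: 16.37
eef_pos: [553.9, -185.9, 150.3]
eef_rot: [3.138, 0.0, 2.942]
wrist_force: [0.2, -0.3, 1.3]
finger_gap: 85.0
[ 0.15857025 -0.25013354  1.32051133]
[([549.7, -185.5, 43.5], 0.63)]
```

View pics/w7.png

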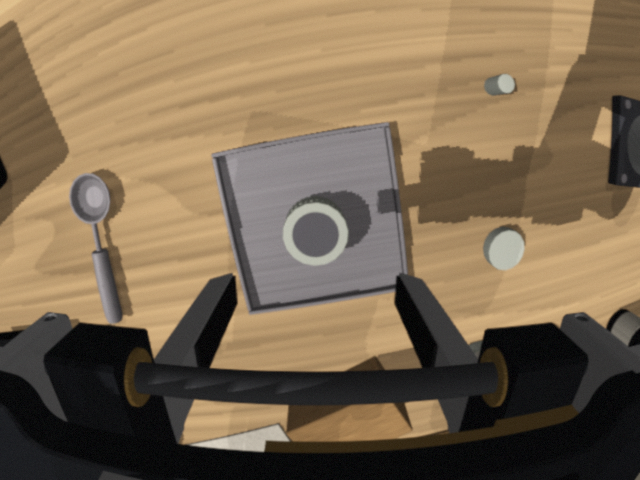

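View pics/s7.png

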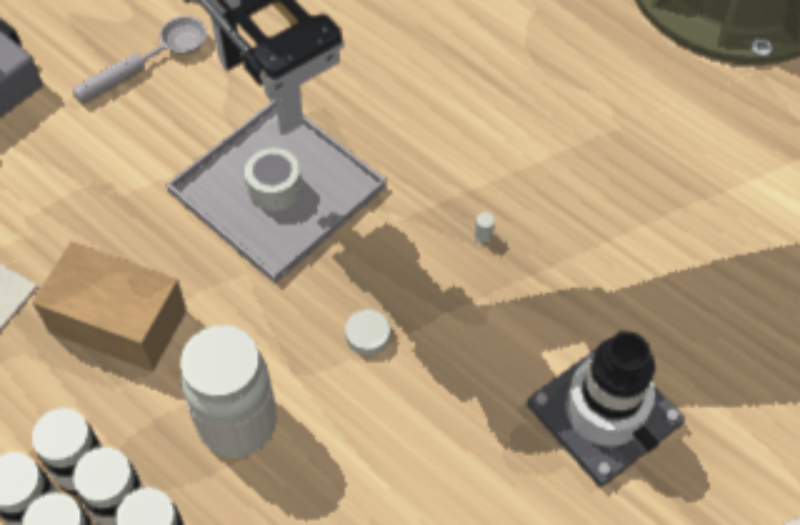

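The cap stands upright and released in the middle of the tray, at (315,234) in the wrist view. The jar is open and the bystanders look undisturbed. One hold call lets the arm settle, then I hand in.

```bash
python3 -m crank '[{"offset":[0,0,0.005],"spin":0},{"offset":[0,0,0.005],"spin":0},{"offset":[0,0,0.005],"spin":0},{"offset":[0,0,0.005],"spin":0},{"offset":[0,0,0.005],"spin":0},{"offset":[0,0,0.005],"spin":0},{"offset":[0,0,0.005],"spin":0},{"offset":[0,0,0.005],"spin":0}]'; python3 -c "
from cell import manip
print(manip.sign_off())"
```

```text
clock: 17.18
eef_pos: [553.4, -185.7, 151.9]
eef_rot: [3.137, -0.002, 2.942]
wrist_force: [0.2, 0.3, 0.1]
finger_gap: 84.4
the job is handed in; nothing more can be done
None
```

The jar is open and its cap stands right way up, released, near the middle of the tray. I handed the job in at about 17 s of the 56 s allowed; the hand-in gave no verdict.

**How it went:**
- **Grip:** I gripped the cap's band, first lightly and re-centred to reduce a 7 N side load, then with 50 N.
- **Push and turn:** I pushed the jar down onto its seat and the cap down to about 16 N, then turned it 68° anticlockwise. It turned with little resistance.
- **Lift:** It lifted off with almost no force.
- **Set down:** I lowered the cap onto the tray floor while still holding it, with about 14 N of contact, then opened the fingers and raised the arm clear.

**Last checks:**
- The final pictures show the cap upright in the tray, the jar's neck bare, and the bystanders in view (all but the tape and small jar) looking undisturbed.
- The wrist force was near zero at the end.
- The highest vertical wrist force I read was about 16 N, well under the 40 N crack limit, but readings came only at the end of each move.
- The estimates of the cap's original position differed by up to about 10 mm between cameras. I used the close wrist view, which the grip confirmed to about 1 mm.
- The cap's angle on the jar was not measured directly; I judged it from the tool's turn, the low moment and the free lift.

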